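# Prop the press guard up on its catch

### The job

Raise the drop guard of the bench press by its slotted hold-up bar and hook the bar's slot over the lip of the catch on the side post, so that the guard hangs there by itself with the bar seated in the notch. The height of the catch is set by hand, so feel for it; let the guard down gently onto the catch, never let it drop, leave the circuit board, the screwdriver and the black radio unit beside the press where they are, and let go at the end.

Things in the scene. Friction and masses are not known exactly. Their poses are not given: they have to be found in the camera images.
- press: Small grey bench press, fixed. Origin: middle of the base's underside, on the table. x points to its back, y to the side with the bar, z up. Base 230 (x) x 240 (y) x 30 high, plus a foot 80 wide (x) out to y=200. Head and cylinder x 0 to 110, y -95 to 95, up to 226 high. Guard in the plane x=-85, y -88 to 88, on two guide rods at y=+-75, tops 165 high.
- guard (a joint): Height of the drop guard, a clear panel in an aluminium frame (170 wide, 95 tall): 0 m fully down, grows as it rises straight up, at most 0.15. Unbalanced: guard and bar together weigh 4.5 to 7.5 N and fall if let go; it slides easily.
- bar (a joint): Lean of the hold-up bar, rad: 0 upright, positive = towards the press's +y (the catch post), -0.32 to 0.42. Slight hinge friction. Hinged to the guard and rising with it: pulling the bar up lifts the guard. Flat steel, 5 thick (y), 40 wide (x). Slot right through in y, 28 wide, from 32 to 65 above the hinge; above it a solid cross-piece 24 tall, then a solid shank 24 wide.
- hinge (a point): Hinge point of the bar on the guard, axis along the press's x; at x=-85, y=125 of the press, 45 above the table while the guard is down, rising with it.
- grip (a point): Centre of the black round grip rod on top of the bar: diameter 20, 70 long, lying along the press's x, 195 from the hinge along the bar. Room for fingers on both sides (press y); the rod can turn between pads that close along the press's y, stiffly when gripped hard and creeping out when gripped lightly; tilting the gripper along with the bar avoids both.
- slot (a point): Centre of the slot in the bar, 48.5 from the hinge along the bar; moves with the bar.
- catch_plan (a point): Point at the height of the base's top (30), straight below the middle of the catch's notch (x=-85, y=143 of the press). The catch is a steel hook on the post: an arm 16 wide (x), 8 thick reaches to -y and ends in an upturned lip 12 tall. Press y: lip 129 to 135, notch 135 to 151, back plate from 151, up to 14 above the notch floor. Notch floor 148 to 190 above the table, unmeasured.
- post_top (a point): Top of the square catch post (22 x 20), centre, 195 above the table. The catch is clamped to it at a height set by hand, not measured: look, or feel. A bar leant to +y with its slot off the lip's height is stopped at -0.02 to 0.08 rad; with lip and arm within the slot it swings on to about 0.3 rad. Then let down, the slot's upper edge rests on the notch floor behind the lip, leaning 0.18 to 0.37 rad.
- hub: Bystander, loose: black upright puck-footed radio unit, diameter 90 at the foot, 130 tall mm; origin at the centre of its underside.
- board: Bystander, loose: green circuit board lying flat, 70 x 100, parts up to 16 tall mm; origin at the centre of its underside.
- driver: Bystander, loose: screwdriver lying flat, 180 long, at most 30 tall mm; origin at the centre of its underside (the screwdriver's near its axis).

How it is judged:
By the outcome, as a careful person would: the job done as asked, in the order asked, and still so for the second after the job is handed in, with the robot touching nothing.
It also fails if it takes over 67 s, if anything falls off the work surface, if the arm or the gripper's body presses on something with over 40 N, if the wrist force passes 120 N, or if a joint passes its speed limit or range.

### The arm

A 6-joint arm with a two-finger parallel gripper is mounted at the origin on the work surface. World frame = base frame: x ahead of the robot, y to its left, z up, the work surface at z = 0. Lengths are in mm, angles in rad, forces in N, time in s.
With the tool pointing down it reaches from about 275 to 775 mm from the base axis. Payload 14.6 kg.
Tool frame: the origin (TCP) lies between the finger pads; the fingertips stand 22 mm ahead of it and the grasp point (between the pads) lies 3 mm ahead of it; y points along the fingers, z is the direction in which the jaws open and shut, and the axes are right-handed (so a half turn about y gives the same grasp; the last joint's range is limited). The gripper opens to 85 mm and grips with 20 to 120 N. Pads are 22 mm wide; open, the fingers measure 114 mm over their backs; the gripper's body (76 mm by 85 mm) begins 54 mm behind the grasp point. The pads swing forward as they close: fully open they stand 13 mm farther back than shut.
Start: joints at [-1.457, 0.263, -0.048, 1.259, 0, 1.415], TCP at [139.42, -506.152, 253.278] pointing down, gripper open.
Joint ranges: [-2.65, 2.65], [-0.89, 1.7], [-1.18, 1.37], [-2.13, 2.11], [-1.35, 1.29], [-3.14, 3.14]. Speed limits (rad/s): [1.89, 1.89, 2.57, 2.79, 3.14, 3.14].

### API

Orientations are given as a unit quaternion [x, y, z, w].
In Python, from rig import sensors, snapshot, camera_params, job gives the robot as it stands.
- The arm moves only by the shell command python3 -m inch 'ROWS' [FORCE]. ROWS is JSON, a list of rows, each a list of 7 numbers: the finger opening in mm, from 0 to 85.4, then the shift along the tool's x, y, z scaled (see below), then the turn, a rotation vector about the tool's x, y, z scaled (see below). In form: [[gripper, tx, ty, tz, rx, ry, rz], ...]. A call has 1 to 12 rows; each row is the pose to reach, as a shift and turn from the pose commanded when the call began, along the tool's axes at that moment, turning the shorter way round; what a row does not reach only later rows make up. The controller multiplies each number of a shift by 0.5 m and each number of a turn by pi rad. A row lasts 1/8 s, in which the tool goes at most 62.5 mm and 10.7 degrees, less where a joint would pass 70% of its speed; a pose out of reach is approached as far as the arm can. A call with a number of a shift or a turn outside -1 to 1 is refused whole. A call with a gripper value outside its range is refused whole. The fingers move at their own pace and stop on an object; FORCE is the grip in N (left out, the last holds). Time passes only in rows, so rows that repeat a pose let the fingers close. It gives the time, the measured TCP pose, the force and the opening at its end, in the units of the state.
- sensors.state(): the state, without advancing time (a new reading comes with each control period).
- snapshot(name): name is "scene" or "top" or "wrist"; returns the picture (480x640x3 uint8, blue, green, red); there is no depth.
- camera_params(name): a dict with "camera_matrix" (3x3 intrinsics, pixels), "dist" ([k1, k2, p1, p2, k3] as OpenCV has them; the pictures are not rectified), "eye" and "orientation" of the camera in the world. Camera axes: x right, y up, looking along -z (the intrinsics and any distortion apply to the point x, -y, -z); pixel columns grow to the right and rows downward; lengths in mm; the calibration is good to about 2 mm. A picture is of the moment at which its call begins: read the wrist's pose just before it. camera_params takes no time and is no camera call; for the wrist camera it gives the pose at the moment of the call.
- job.sign_off(): hands the job in, once; it reports no verdict.
The state is a dict: "clock": time; "joint_positions": joint angles; "joint_vel": joint speeds; "tau": joint torques, N m; "tool_pos": TCP position; "orientation": TCP orientation; "contact_force": force on the tool from outside, world axes, zero at the start; "wrist_torque": the same for the moment, N m; "gripper_width": finger opening in mm.
Only numpy, scipy, OpenCV 4.12 (cv2) and the standard library are available. Lean on these libraries where they do the work, as an engineer would, in place of code of your own. Each camera call takes 0.05 s, during which the arm holds its last target.

## Working session

There is one attempt and no reset: what is moved stays moved. The work goes in short steps, Python scripts to look and compute and a shell command to move; the robot and the scene stay as the last step left them, time stands still between calls to the robot, and variables do not carry over. Pictures are saved under pics/ and viewed, and the job is handed in when it is done.

```bash
ls; mkdir -p pics; python3 - <<'E'
from rig import sensors, snapshot, camera_params
import cv2
s=sensors.state(); print(s)
for n in ["scene","top","wrist"]:
    p=camera_params(n); print(n,p)
    cv2.imwrite(f"pics/{n}0.png",snapshot(n))
E
```

```text
pics
{'clock': 0.0, 'joint_positions': array([-1.45728552e+00,  2.63520880e-01, -4.89264190e-02,  1.25941592e+00,
       -3.45212887e-05,  1.41548283e+00]), 'joint_vel': array([-0.00084563, -0.00049159, -0.00099004, -0.00233106, -0.00063673,
        0.00066663]), 'tau': array([ 5.23328010e-03, -6.37620378e+01,  3.84564900e+01,  1.37019390e-02,
        4.89228660e-05,  5.63029857e-06]), 'tool_pos': array([ 139.38904926, -505.89324996,  252.8300126 ]), 'orientation': array([-0.09476213,  0.70110615, -0.7003514 ,  0.09475349]), 'contact_force': array([ 0.5204488 , -0.06865386,  0.22139276]), 'wrist_torque': array([ 0.04071808, -0.0106185 ,  0.0016458 ]), 'gripper_width': 85.2168530722141}
scene {'camera_matrix': array([[477.75847613,   0.        , 319.9766941 ],
       [  0.        , 477.75847613, 244.20226061],
       [  0.        ,   0.        ,   1.        ]]), 'dist': array([0.0069294, 0.       , 0.       , 0.       , 0.       ]), 'eye': array([ 836.52584563, -236.39887636,  837.66186796]), 'orientation': array([0.27909918, 0.10907467, 0.36603071, 0.88103796])}
top {'camera_matrix': array([[599.75921686,   0.        , 314.17143308],
       [  0.        , 599.75921686, 242.13409435],
       [  0.        ,   0.        ,   1.        ]]), 'dist': array([0.03144816, 0.        , 0.        , 0.        , 0.        ]), 'eye': array([ 372.27584738,  113.00439822, 1243.23840159]), 'orientation': array([ 0.03628684, -0.05051379, -0.7051608 ,  0.70631428])}
wrist {'camera_matrix': array([[383.27680196,   0.        , 314.3901098 ],
       [  0.        , 383.27680196, 233.01040992],
       [  0.        ,   0.        ,   1.        ]]), 'dist': array([-0.08169175,  0.        ,  0.        ,  0.        ,  0.        ]), 'eye': array([ 217.31652108, -484.11296277,  373.59865209]), 'orientation': array([-0.12756336,  0.09720967, -0.59800942,  0.78527868])}
```

View pics/scene0.png

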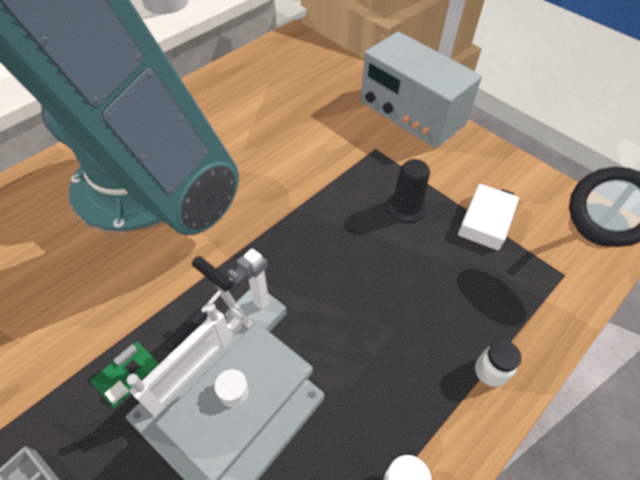

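View pics/top0.png

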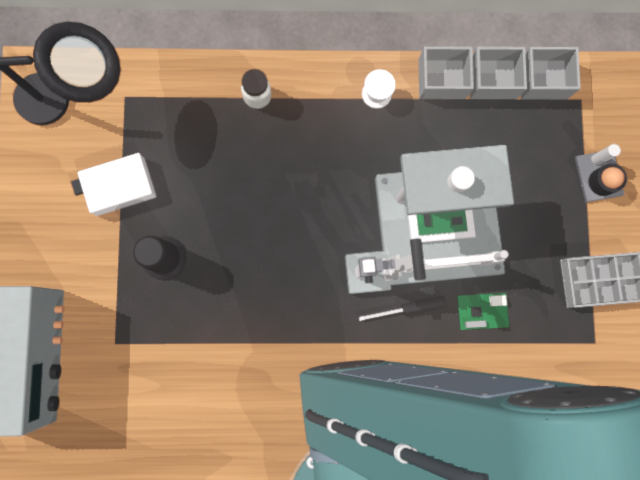

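View pics/wrist0.png

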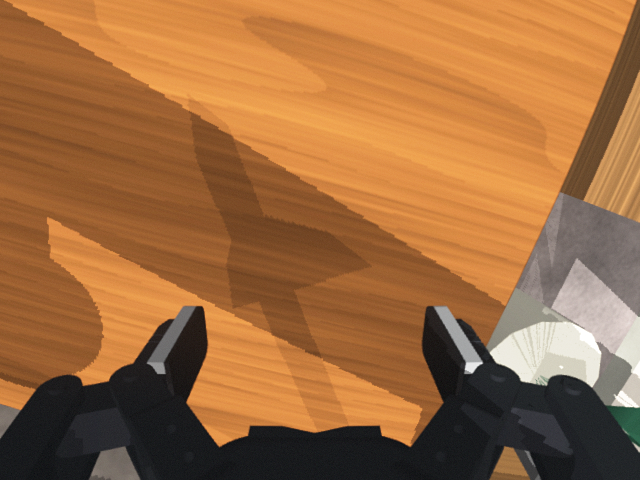

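The top view shows the press around (445,215), with the grip rod at (418,258), the post top at (368,266), the board at (484,311), the screwdriver at (400,311) and the radio at (155,255). The wrist view shows only bare table. Next I'll zoom in.

```bash
python3 - <<'E'
import cv2
a=cv2.imread("pics/top0.png")[130:340,330:530]; cv2.imwrite("pics/top0c.png",cv2.resize(a,None,fx=2.8,fy=2.8,interpolation=cv2.INTER_CUBIC))
a=cv2.imread("pics/scene0.png")[230:430,80:340]; cv2.imwrite("pics/scene0c.png",cv2.resize(a,None,fx=3,fy=3,interpolation=cv2.INTER_CUBIC))
E
```

```text
(no output)
```

View pics/top0c.png

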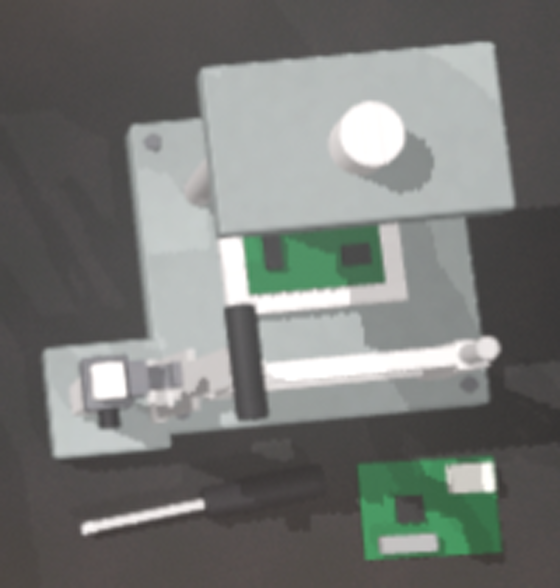

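View pics/scene0c.png

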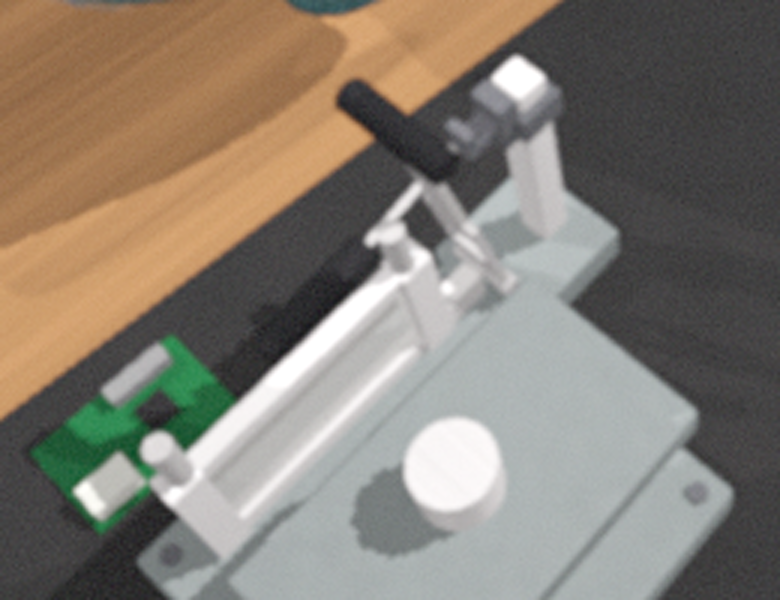

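The rod runs from crop (241,308) to (253,417) in the top view and from (352,90) to (440,165) in the scene view. The post top is at (108,381) top and (519,82) scene. I'll fit the press pose from these landmarks.

```bash
cat > h.py <<'E'
import numpy as np, cv2
from scipy.spatial.transform import Rotation as R
from scipy.optimize import least_squares
from rig import sensors, snapshot, camera_params
def proj(P,p):
    Rm=R.from_quat(p["orientation"]).as_matrix()
    q=(np.atleast_2d(P)-p["eye"])@Rm; q=q*[1,-1,-1]
    return cv2.projectPoints(q.reshape(-1,1,3),np.zeros(3),np.zeros(3),p["camera_matrix"],p["dist"])[0].reshape(-1,2)
def ray(uv,p):
    n=cv2.undistortPoints(np.array(uv,float).reshape(-1,1,2),p["camera_matrix"],p["dist"]).reshape(-1,2)[0]
    d=R.from_quat(p["orientation"]).as_matrix()@np.array([n[0],-n[1],-1]); return p["eye"],d/np.linalg.norm(d)
def tri(obs):
    A=0;b=0;
    for uv,p in obs:
        e,d=ray(uv,p);M=np.eye(3)-np.outer(d,d);A=A+M;b=b+M@e
    X=np.linalg.solve(A,b); return X,[proj(X,p)[0]-uv for uv,p in obs]
E
python3 - <<'E'
from h import *
T=camera_params("top");S=camera_params("scene")
t=lambda x,y:np.array([x/2.8+330,y/2.8+130]); s=lambda x,y:np.array([x/3+80,y/3+230])
obs=[((115,120,30),T,t(131,125)),((-115,-120,30),T,t(490,402)),((-45,200,30),T,t(44,352)),((-125,200,30),T,t(54,458)),((-85,-75,165),T,t(488,347)),
((-85,-75,165),S,s(158,445)),((-85,75,165),S,s(396,230)),((-45,200,30),S,s(618,238)),((115,120,30),S,s(733,492))]
def W(v,P):
    c,sn=np.cos(v[2]),np.sin(v[2]);P=np.asarray(P,float);return np.array([v[0]+c*P[0]-sn*P[1],v[1]+sn*P[0]+c*P[1],P[2]])
f=lambda v:np.concatenate([proj(W(v,P),p)[0]-uv for P,p,uv in obs])
r=least_squares(f,[450,-50,0],x_scale=[100,100,1]);print(r.x,np.round(r.fun.reshape(-1,2),1))
for n,a,b in [("post",(108,381),(519,82)),("rodfar",(241,308),(440,160)),("rodnear",(252,416),(352,93)),("rodmid",(246.5,362),(397,127))]:
    X,e=tri([(t(*a),T),(s(*b),S)]); c,sn=np.cos(r.x[2]),np.sin(r.x[2]);d=X[:2]-r.x[:2]
    print(n,X.round(1),"press",(c*d[0]+sn*d[1]).round(1),(-sn*d[0]+c*d[1]).round(1),np.round(e,1).tolist())
print("tool axes\n",R.from_quat(sensors.state()["orientation"]).as_matrix().round(3))
for P in [(-85,125,240),(-85,143,30),(-85,143,170),(-85,132,170)]: print(P,W(r.x,P).round(1))
E
```

```text
[ 5.63933822e+02 -1.71708583e+02  9.08976487e-02] [[ 0.3 -2. ]
 [ 1.1 -0.7]
 [ 0.5 -3.2]
 [ 0.7 -1.8]
 [ 0.3 -0.7]
 [-0.9 -1.1]
 [-2.2 -1.3]
 [ 0.1 -3.7]
 [ 0.3 -1.7]]
post [461.   -4.5 182.6] press -87.3 175.8 [[-0.3, -0.2], [-0.4, 0.0]]
rodfar [500.6 -79.9 237.8] press -54.7 97.2 [[-0.0, -0.0], [-0.0, 0.0]]
rodnear [435.9 -85.8 232.2] press -119.7 97.2 [[-0.3, -0.2], [-0.4, 0.0]]
rodmid [468.5 -82.7 234. ] press -86.9 97.3 [[-0.4, -0.2], [-0.5, 0.1]]
tool axes
 [[-0.964 -0.     0.266]
 [-0.266  0.001 -0.964]
 [-0.    -1.    -0.001]]
(-85, 125, 240) [467.9 -54.9 240. ]
(-85, 143, 30) [466.3 -37.   30. ]
(-85, 143, 170) [466.3 -37.  170. ]
(-85, 132, 170) [467.3 -48.  170. ]
```

```bash
cat >> h.py <<'E'
v0=np.array([563.93,-171.71,0.0909])
def W(P,v=v0):
    c,sn=np.cos(v[2]),np.sin(v[2]);P=np.asarray(P,float);return np.array([v[0]+c*P[0]-sn*P[1],v[1]+sn*P[0]+c*P[1],P[2]])
def Rt(yaw,lean=0): # tool orientation: x = press x, pointing down, tilted with bar
    x=np.array([np.cos(yaw),np.sin(yaw),0]);y=np.array([0,0,-1.]);M=np.column_stack([x,y,np.cross(x,y)])
    return M@R.from_euler('x',-lean).as_matrix()
def go(pos,M,q=None):
    s=sensors.state(); p0=np.array(s["tool_pos"]);M0=R.from_quat(s["orientation"]).as_matrix()
    if q is not None: p0,M0=q
    print("shift",(M0.T@(np.array(pos)-p0)/500).round(4),"turn",(R.from_matrix(M0.T@M).as_rotvec()/np.pi).round(4))
E
python3 - <<'E'
from h import *
s=sensors.state();p=camera_params("wrist");M=R.from_quat(s["orientation"]).as_matrix()
print("cam in tool",M.T@(p["eye"]-s["tool_pos"]), "view dir",M.T@(R.from_quat(p["orientation"]).as_matrix()@[0,0,-1]))
go([400,-60,340],Rt(.0909))
go([270,-300,340],Rt(-1.39))
E
```

```text
cam in tool [ -80.93767941 -120.69911538   -0.44450714] view dir [3.16748589e-01 9.48509125e-01 8.78201927e-04]
shift [-0.7394 -0.1735 -0.7216] turn [-0.000e+00 -9.434e-01 -4.000e-04]
shift [-0.3612 -0.1738 -0.3279] turn [ 2.00e-04 -4.72e-01 -2.00e-04]
```

```bash
python3 -m inch '[[85,-0.04,-0.12,-0.04,0,-0.05,0],[85,-0.12,-0.174,-0.12,0,-0.11,0],[85,-0.2,-0.174,-0.2,0,-0.17,0],[85,-0.28,-0.174,-0.27,0,-0.23,0],[85,-0.36,-0.174,-0.34,0,-0.29,0],[85,-0.43,-0.174,-0.42,0,-0.35,0],[85,-0.5,-0.174,-0.49,0,-0.41,0],[85,-0.57,-0.174,-0.56,0,-0.47,0],[85,-0.63,-0.174,-0.62,0,-0.53,0],[85,-0.68,-0.174,-0.67,0,-0.59,0],[85,-0.72,-0.174,-0.71,0,-0.64,0],[85,-0.739,-0.174,-0.722,0,-0.69,0]]' && python3 -c "
from h import *
go([400,-60,340],Rt(.0909));print(sensors.state()['joint_positions'])"
```

```text
clock: 1.65
tool_pos: [400.2, -58.7, 340.2]
orientation: [-0.664, 0.242, -0.242, 0.665]
contact_force: [0.2, -1.2, 0.2]
gripper_width: 85.0
shift [ 0.0015  0.0003 -0.0023] turn [-1.000e-04 -2.511e-01 -1.000e-04]
[-3.47795778e-01  3.98700802e-02 -9.02140952e-02  1.44105832e+00
  1.77384181e-04  3.50199178e-01]
```

```bash
python3 -m inch '[[85,0.001,0,-0.002,0,-0.06,0],[85,0.001,0,-0.002,0,-0.12,0],[85,0.001,0,-0.002,0,-0.18,0],[85,0.001,0,-0.002,0,-0.251,0],[85,0.001,0,-0.002,0,-0.251,0],[85,0.001,0,-0.002,0,-0.251,0]]' && python3 -c "
from h import *
import json
p=camera_params('wrist');im=snapshot('wrist');cv2.imwrite('pics/w1.png',im)
print(sensors.state()['tool_pos'])
json.dump({k:np.asarray(v).tolist() for k,v in p.items()},open('w1.json','w'))
go([400,-60,340],Rt(.0909))"
```

```text
clock: 2.4
tool_pos: [399.4, -61.0, 340.2]
orientation: [-0.706, -0.029, 0.029, 0.707]
contact_force: [-0.1, 0.1, 0.0]
gripper_width: 85.0
[399.45728221 -61.06248161 340.2128365 ]
shift [0.0013 0.0004 0.002 ] turn [-0.     -0.0027 -0.0001]
```

View pics/w1.png

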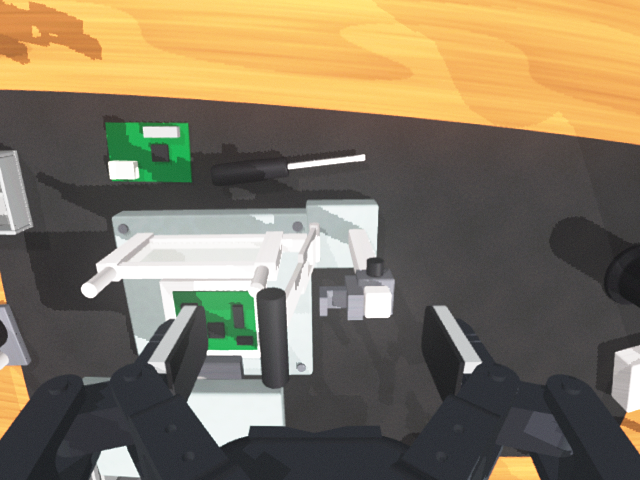

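The wrist view shows the grip rod from (270,292) to (275,385), the post top at (377,302), the catch lip near (325,302) and the board, driver and radio all clear of the press. I'll move sideways for a second view.

```bash
python3 -m inch '[[85,-0.02,0,-0.08,0,0,0],[85,-0.04,0,-0.16,0,0,0],[85,-0.04,0,-0.2,0,0,0],[85,-0.04,0,-0.2,0,0,0],[85,-0.04,0,-0.2,0,0,0]]' && python3 -c "
from h import *
import json
p=camera_params('wrist');im=snapshot('wrist');cv2.imwrite('pics/w2.png',im)
json.dump({k:np.asarray(v).tolist() for k,v in p.items()},open('w2.json','w'))
a=cv2.imread('pics/w1.png')[190:400,220:420]; cv2.imwrite('pics/w1c.png',cv2.resize(a,None,fx=2.8,fy=2.8,interpolation=cv2.INTER_CUBIC))
"
```

```text
clock: 3.08
tool_pos: [387.8, -161.9, 340.3]
orientation: [-0.706, -0.029, 0.029, 0.707]
contact_force: [-0.4, -0.1, 0.8]
gripper_width: 85.1
```

View pics/w2.png

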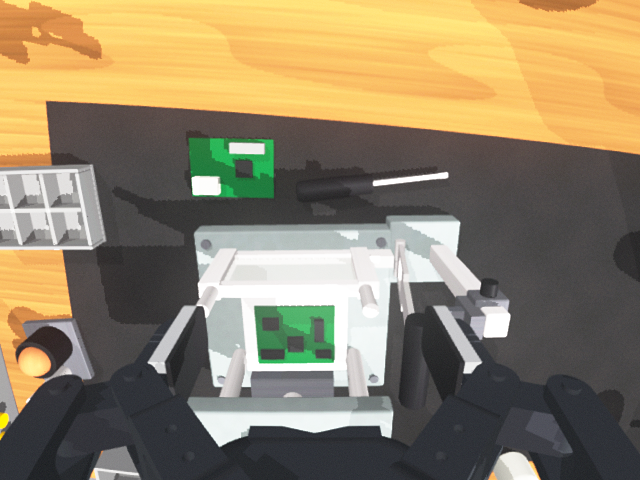

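View pics/w1c.png

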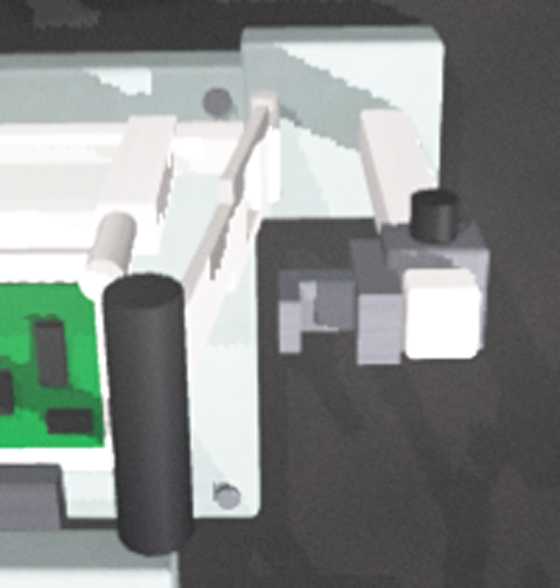

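```bash
python3 -c "
import cv2
a=cv2.imread('pics/w2.png')[210:420,340:540]; cv2.imwrite('pics/w2c.png',cv2.resize(a,None,fx=2.8,fy=2.8,interpolation=cv2.INTER_CUBIC))
"
```

```text
(no output)
```

View pics/w2c.png

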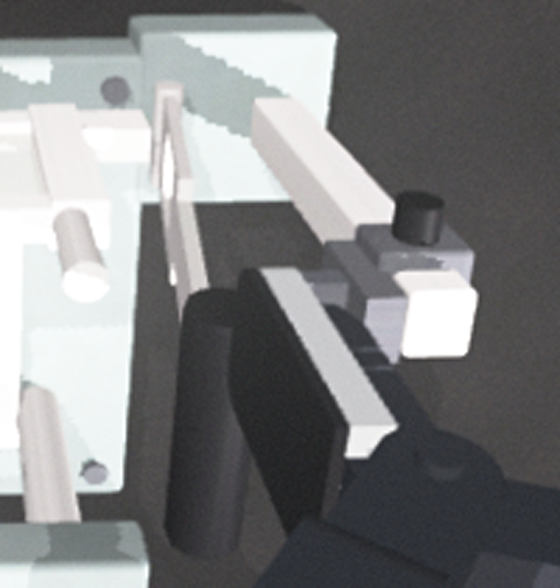

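The first wrist crop shows the lip top face at (280-300, 302-352), the plate top face at (358-402, 293-363) and the rod's near end at (144,290). In the second, the finger hides the lip, but the plate corner at (365,298) and the post top centre at (438,314) are visible. I'll refit using all four views.

```bash
python3 - <<'E'
from h import *
import json
T=camera_params("top");S=camera_params("scene")
ld=lambda f:{k:np.array(v) for k,v in json.load(open(f)).items()}
A=ld('w1.json');B=ld('w2.json')
t=lambda x,y:np.array([x/2.8+330,y/2.8+130]); s=lambda x,y:np.array([x/3+80,y/3+230])
a=lambda x,y:np.array([x/2.8+220,y/2.8+190]); b=lambda x,y:np.array([x/2.8+340,y/2.8+210])
# params: x,y,yaw, lean, floor h
def grip(l,dx=0,dz=0): return (-85+dx,125+195*np.sin(l),45+195*np.cos(l)+dz)
obs=[(lambda v:(115,120,30),T,t(131,125),.4),(lambda v:(-115,-120,30),T,t(490,402),.4),(lambda v:(-45,200,30),T,t(44,352),.4),(lambda v:(-125,200,30),T,t(54,458),.4),(lambda v:(-85,-75,165),T,t(488,347),.4),
(lambda v:(-85,-75,165),S,s(158,445),.4),(lambda v:(-85,75,165),S,s(396,230),.4),(lambda v:(-45,200,30),S,s(618,238),.4),(lambda v:(115,120,30),S,s(733,492),.4),
(lambda v:(-125,200,30),A,a(443,42),1),(lambda v:(115,120,30),A,a(258,515),1),(lambda v:(-85,-75,165),A,np.array([90,290.]),1),
(lambda v:(-125,200,30),B,b(336,30),1),(lambda v:(115,120,30),B,b(122,490),1),(lambda v:(-85,75,165),B,b(85,282),1),
(lambda v:(-85,175,195),A,a(442,314),1),(lambda v:(-85,175,195),B,b(438,314),1),
(lambda v:grip(v[3],-35),A,a(144,291),1),(lambda v:grip(v[3],-35),B,b(218,305),1),
(lambda v:(-85,132,v[4]+12),A,a(290,327),1),(lambda v:(-85,129,v[4]+12),A,a(280,327),.5),
(lambda v:(-85,151,v[4]+14),A,a(358,328),1),
]
f=lambda v:np.concatenate([w*(proj(W(P(v),v),p)[0]-uv) for P,p,uv,w in obs])
r=least_squares(f,[564,-171,.09,-.1,165],x_scale=[100,100,1,1,100],loss='soft_l1');print(r.x.round(4))
for o,e in zip(obs,f(r.x).reshape(-1,2)/np.array([[o[3]] for o in obs])): print(np.round(o[0](r.x)),'T' if o[1] is T else 'S' if o[1] is S else 'A' if o[1] is A else 'B',e.round(1))
for n,p,q in [("post",a(442,314),b(438,314)),("plate near left",a(358,294),b(365,298)),("plate near right",a(402,292),b(405,296)),("rodnear",a(144,291),b(218,305)),("rodfar",a(157,550),b(203,553)),("foot",a(443,42),b(336,30)),("basecorner",a(258,515),b(122,490)),("guide+75",a(100,282),b(85,282))]:
    X,e=tri([(p,A),(q,B)]);c,sn=np.cos(r.x[2]),np.sin(r.x[2]);d=X[:2]-r.x[:2]
    print(n,X.round(1),"press",(c*d[0]+sn*d[1]).round(1),(-sn*d[0]+c*d[1]).round(1),np.round(e,1).tolist())
print(W(grip(r.x[3]),r.x))
E
```

```text
[ 5.636293e+02 -1.715528e+02  9.710000e-02 -1.451000e-01  1.830728e+02]
[115 120  30] T [-0.  -1.5]
[-115 -120   30] T [ 1.4 -1. ]
[-45 200  30] T [ 0.6 -2.5]
[-125  200   30] T [ 1.1 -1.1]
[-85 -75 165] T [ 0.5 -0.8]
[-85 -75 165] S [-1.  -0.8]
[-85  75 165] S [-2.7 -1.4]
[-45 200  30] S [-0.6 -4.2]
[115 120  30] S [ 0.2 -2.5]
[-125  200   30] A [ 0.3 -1. ]
[115 120  30] A [0.6 1.1]
[-85 -75 165] A [-1.1  0.2]
[-125  200   30] B [ 0.8 -0.1]
[115 120  30] B [0.4 1.2]
[-85  75 165] B [ 0.2 -0.6]
[-85 175 195] A [-0.   3.6]
[-85 175 195] B [0.4 3.7]
[-120.   97.  238.] A [-1.4 -1.5]
[-120.   97.  238.] B [ 1.8 -0.3]
[-85. 132. 195.] A [-0.4 -0.2]
[-85. 129. 195.] A [-0.7 -0.2]
[-85. 151. 197.] A [-0.3  0.4]
post [460.   -5.5 192.8] press -87.1 175.3 [[0.0, -0.1], [-0.0, 0.1]]
plate near left [454.5 -30.3 195.4] press -95.0 151.2 [[-0.0, 0.1], [0.0, -0.1]]
plate near right [453.5 -18.  194.4] press -94.7 163.5 [[-0.0, 0.2], [0.0, -0.2]]
rodnear [438.2 -86.2 233. ] press -116.6 97.1 [[0.1, -0.3], [-0.0, 0.3]]
rodfar [508.1 -79.2 240.7] press -46.3 97.3 [[-0.0, 0.2], [0.0, -0.2]]
foot [421.3  15.8  27. ] press -123.5 200.2 [[0.1, -0.4], [-0.1, 0.4]]
basecorner [664.3 -41.9  30.2] press 112.8 119.3 [[0.0, -0.0], [-0.0, 0.0]]
guide+75 [ 472.2 -105.4  165.6] press -84.6 74.7 [[0.0, -0.2], [-0.0, 0.2]]
[469.64791232 -83.4334574  237.95187604]
```

Everything agrees within a few millimetres:
- **Press:** yaw is 0.097.
- **Bar:** it leans -0.145, with the grip at about (469.6, -83.4, 236).
- **Catch:** the plate top is at about 195–197, so the notch floor is at about 182.

Now the pre-grasp.

```bash
sed -i 's/^v0=.*/v0=np.array([563.63,-171.55,0.0971])/' h.py; cat >> h.py <<'E'
def tcp(raise_,lean,back=3,dz=0):
    return W((-85,125+(195+back)*np.sin(lean),45+raise_+(195+back)*np.cos(lean)+dz))
def gogrip(raise_,lean,back=3,dz=0,q=None): go(tcp(raise_,lean,back,dz),Rt(v0[2],lean),q)
E
python3 -c "
from h import *
print(tcp(0,-.145,3,-2),tcp(0,-.145,73,-2));gogrip(0,-.145,73,-2)"
```

```text
[469.68557587 -83.85408529 238.92216936] [470.66614835 -93.92091114 308.18758277]
shift [0.1764 0.0643 0.1212] turn [ 0.0461 -0.0043  0.0003]
```

```bash
python3 -m inch '[[75,0.06,0.01,0.05,0.02,-0.004,0],[75,0.12,0.03,0.1,0.046,-0.004,0],[75,0.176,0.064,0.121,0.046,-0.004,0],[75,0.176,0.064,0.121,0.046,-0.004,0],[75,0.176,0.064,0.121,0.046,-0.004,0],[75,0.176,0.064,0.121,0.046,-0.004,0]]' && python3 -c "
from h import *
im=snapshot('wrist');cv2.imwrite('pics/w3.png',im)
cv2.imwrite('pics/t3.png',snapshot('top'))
gogrip(0,-.145,73,-2);gogrip(0,-.145,3,-2)"
```

```text
clock: 3.88
tool_pos: [470.2, -94.8, 308.9]
orientation: [-0.654, -0.032, 0.036, 0.755]
contact_force: [-0.1, 1.0, -0.0]
gripper_width: 74.9
shift [0.001  0.0015 0.0018] turn [ 0.0003 -0.0005  0.0006]
shift [0.0008 0.1415 0.0019] turn [ 0.0003 -0.0005  0.0006]
```

View pics/w3.png

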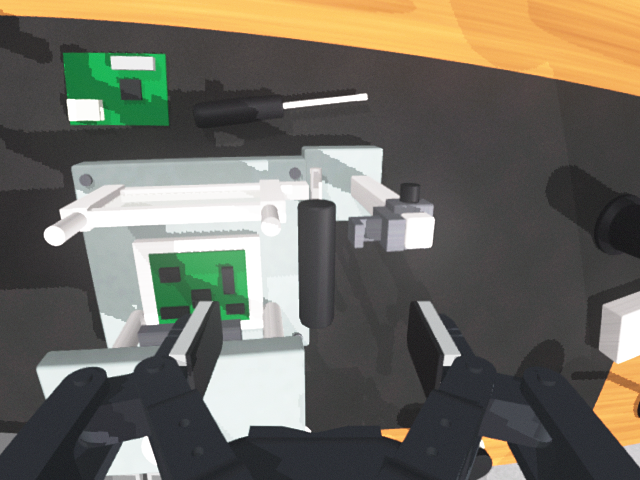

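The rod is centred between the fingers at column 317, and the shank is hidden behind it, so the tilt matches the bar. I'll go down and close.

```bash
python3 -m inch '[[75,0.001,0.05,0.002,0,0,0],[75,0.001,0.1,0.002,0,0,0],[75,0.001,0.141,0.002,0,0,0],[75,0.001,0.141,0.002,0,0,0],[45,0.001,0.141,0.002,0,0,0],[30,0.001,0.141,0.002,0,0,0],[25,0.001,0.141,0.002,0,0,0]]' 60 && python3 -c "
from h import *
cv2.imwrite('pics/w4.png',snapshot('wrist'));print(sensors.state()['wrist_torque'])"
```

```text
clock: 4.85
tool_pos: [470.3, -83.8, 239.1]
orientation: [-0.654, -0.032, 0.036, 0.755]
contact_force: [-0.0, -0.3, 0.2]
gripper_width: 25.0
[-0.11352174 -0.00857019  0.00894871]
```

View pics/w4.png

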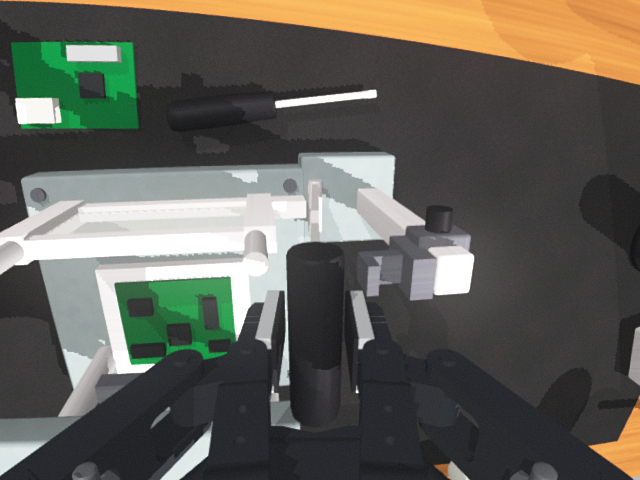

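The rod sits centred between pads 25 mm apart with no contact. Closing.

```bash
python3 -m inch '[[20,0,0,0,0,0,0],[15,0,0,0,0,0,0],[15,0,0,0,0,0,0],[15,0,0,0,0,0,0]]' 60 && python3 -c "
from h import *
s=sensors.state();print(s['wrist_torque'],s['tool_pos'])
go(np.array(s['tool_pos'])+[0,0,20],R.from_quat(s['orientation']).as_matrix())"
```

```text
clock: 5.4
tool_pos: [470.2, -83.7, 238.9]
orientation: [-0.654, -0.032, 0.036, 0.755]
contact_force: [-0.8, -1.6, 5.4]
gripper_width: 18.8
[-0.12342114  0.20964749 -0.03096115] [470.17494375 -83.72100872 238.89806669]
shift [ 0.0001 -0.0396  0.0057] turn [0. 0. 0.]
```

```bash
python3 -m inch '[[15,0,-0.008,0.0011,0,0,0],[15,0,-0.016,0.0022,0,0,0],[15,0,-0.028,0.004,0,0,0],[15,0,-0.04,0.0057,0,0,0],[15,0,-0.04,0.0057,0,0,0],[15,0,-0.04,0.0057,0,0,0]]' && python3 -c "
from h import *
cv2.imwrite('pics/s5.png',snapshot('scene'))
cv2.imwrite('pics/w5.png',snapshot('wrist'))
s=sensors.state();print(s['contact_force'],s['wrist_torque'],s['tool_pos'])
a=cv2.imread('pics/s5.png')[200:440,60:380]; cv2.imwrite('pics/s5c.png',cv2.resize(a,None,fx=2.5,fy=2.5,interpolation=cv2.INTER_CUBIC))
gogrip(70,-.145);gogrip(91,-.145)"
```

```text
clock: 6.15
tool_pos: [470.0, -83.7, 258.8]
orientation: [-0.653, -0.032, 0.036, 0.755]
contact_force: [1.4, 0.4, -6.2]
gripper_width: 18.2
[ 2.06725771  1.17660129 -7.09203856] [-0.14017403 -0.46051663 -0.04358796] [470.03081268 -83.69903139 258.73867468]
shift [-0.0006 -0.1033  0.0148] turn [ 0.0001 -0.0003  0.0003]
shift [-0.0006 -0.1449  0.0208] turn [ 0.0001 -0.0003  0.0003]
```

View pics/s5c.png

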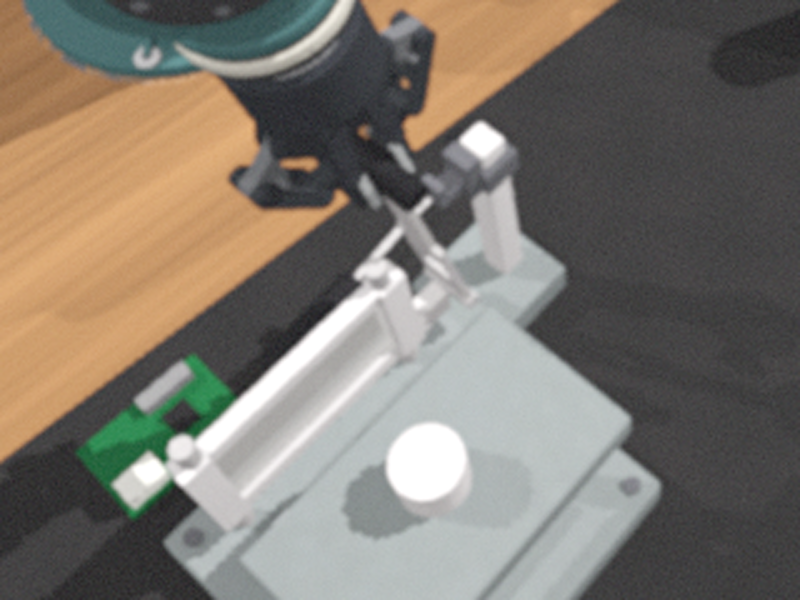

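The guard rises with the bar and the tool carries about 6.5 N. I'll raise it to the expected height of about 91 mm, still leaning away from the catch.

```bash
python3 -m inch '[[15,0,-0.014,0.002,0,0,0],[15,0,-0.034,0.005,0,0,0],[15,0,-0.056,0.008,0,0,0],[15,0,-0.078,0.011,0,0,0],[15,0,-0.1,0.0143,0,0,0],[15,0,-0.12,0.0172,0,0,0],[15,0,-0.135,0.0193,0,0,0],[15,0,-0.141,0.0202,0,0,0],[15,0,-0.141,0.0202,0,0,0],[15,0,-0.141,0.0202,0,0,0]]' && python3 -c "
from h import *
cv2.imwrite('pics/w6.png',snapshot('wrist'))
s=sensors.state();print(s['contact_force'],s['wrist_torque'],s['tool_pos'],s['joint_positions'])
for l in [-.1,-.05,0,.03,.06,.1,.14,.2,.25,.3]: gogrip(91,l,3,-2)"
```

```text
clock: 7.5
tool_pos: [470.0, -83.9, 329.9]
orientation: [-0.653, -0.032, 0.036, 0.755]
contact_force: [3.5, 0.7, -6.2]
gripper_width: 18.2
[ 2.79788345  0.70077018 -7.16894505] [-0.19873454 -0.58454464 -0.06012268] [470.02730816 -83.88971188 329.87399698] [-0.41842895  0.20562829  0.07129644  1.50727055  0.12607045 -0.51893941]
shift [-0.0007  0.0003  0.018 ] turn [-0.0142 -0.0003  0.0003]
shift [-0.0007  0.0017  0.0377] turn [-0.0301 -0.0003  0.0003]
shift [-0.0007  0.0041  0.0574] turn [-0.046  -0.0003  0.0003]
shift [-0.0007  0.0059  0.0691] turn [-0.0555 -0.0003  0.0003]
shift [-0.0008  0.0082  0.0808] turn [-0.0651 -0.0003  0.0003]
shift [-0.0008  0.0117  0.0962] turn [-0.0778 -0.0004  0.0003]
shift [-0.0008  0.0158  0.1115] turn [-0.0906 -0.0004  0.0002]
shift [-0.0008  0.0232  0.1341] turn [-0.1097 -0.0004  0.0002]
shift [-0.0009  0.0303  0.1525] turn [-0.1256 -0.0004  0.0002]
shift [-0.0009  0.0384  0.1706] turn [-0.1415 -0.0004  0.0002]
```

View pics/w6.png

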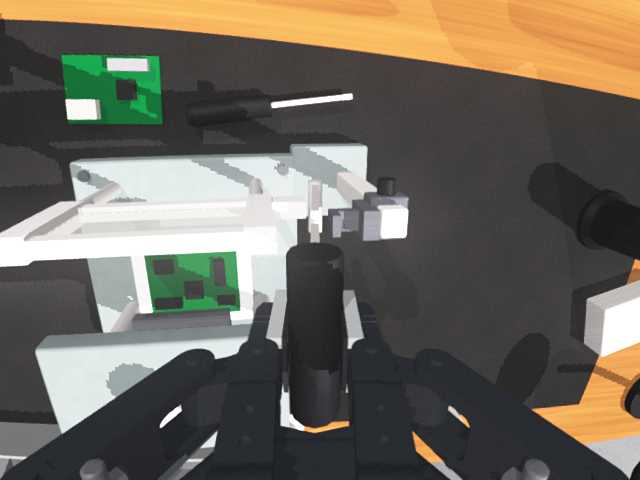

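The bar is raised, with the slotted part visible at (315,195) next to the lip at (338,220). I'll lean it slowly towards the catch, checking the force as it goes.

```bash
python3 -m inch '[[15,0,0.0003,0.018,-0.0142,0,0],[15,0,0.0017,0.0377,-0.0301,0,0],[15,0,0.0041,0.0574,-0.046,0,0],[15,0,0.0059,0.0691,-0.0555,0,0],[15,0,0.0082,0.0808,-0.0651,0,0],[15,0,0.0082,0.0808,-0.0651,0,0]]' && python3 -c "
from h import *
s=sensors.state();print(s['contact_force'],s['wrist_torque'],s['tool_pos'])
for l in [.06,.08,.1,.12,.14,.17,.2,.23,.26,.28,.3]: print(l);gogrip(91,l,3,-2)"
```

```text
clock: 8.3
tool_pos: [466.1, -43.0, 331.8]
orientation: [0.727, 0.036, -0.033, -0.685]
contact_force: [4.6, -0.0, -6.0]
gripper_width: 18.5
[ 4.56205073 -0.01686995 -5.97051963] [ 0.03272234 -0.60208902 -0.00148849] [466.11910893 -43.04868678 331.80878536]
0.06
shift [-0.0008  0.0004 -0.0009] turn [ 0.0001 -0.0001  0.0003]
0.08
shift [-0.0008  0.0005  0.007 ] turn [-0.0063 -0.0001  0.0003]
0.1
shift [-0.0008  0.0007  0.0149] turn [-0.0127 -0.0001  0.0003]
0.12
shift [-0.0008  0.0011  0.0228] turn [-0.019  -0.0001  0.0003]
0.14
shift [-0.0008  0.0016  0.0307] turn [-0.0254 -0.0001  0.0003]
0.17
shift [-0.0008  0.0028  0.0425] turn [-0.0349 -0.0001  0.0003]
0.2
shift [-0.0008  0.0042  0.0543] turn [-0.0445 -0.0001  0.0003]
0.23
shift [-0.0008  0.0061  0.0661] turn [-0.054  -0.0001  0.0003]
0.26
shift [-0.0008  0.0083  0.0777] turn [-0.0636 -0.0001  0.0003]
0.28
shift [-0.0008  0.0099  0.0855] turn [-0.0699 -0.0001  0.0003]
0.3
shift [-0.0009  0.0117  0.0932] turn [-0.0763 -0.0001  0.0003]
```

```bash
python3 -m inch '[[15,0,0.0005,0.007,-0.0063,0,0],[15,0,0.0007,0.0149,-0.0127,0,0],[15,0,0.0011,0.0228,-0.019,0,0],[15,0,0.0011,0.0228,-0.019,0,0]]' && python3 -c "
from h import *
s=sensors.state();print(s['contact_force'],s['wrist_torque'],s['tool_pos'])
cv2.imwrite('pics/w7.png',snapshot('wrist'));
for l in [.12,.14,.17,.2,.23,.26,.28,.3]: print(l);gogrip(91,l,3,-2)"
```

```text
clock: 8.8
tool_pos: [465.0, -31.7, 330.6]
orientation: [0.747, 0.037, -0.032, -0.663]
contact_force: [4.5, -0.2, -7.3]
gripper_width: 18.4
[ 4.47408466 -0.24979924 -7.2679081 ] [ 0.06895174 -0.80134675  0.06200733] [465.01775846 -31.72012604 330.60818644]
0.12
shift [-0.0008  0.0001  0.0003] turn [-0.0001 -0.0002  0.0003]
0.14
shift [-0.0008  0.0002  0.0082] turn [-0.0065 -0.0002  0.0003]
0.17
shift [-0.0008  0.0006  0.0201] turn [-0.016  -0.0002  0.0003]
0.2
shift [-0.0008  0.0014  0.0319] turn [-0.0256 -0.0002  0.0003]
0.23
shift [-0.0008  0.0025  0.0438] turn [-0.0351 -0.0002  0.0003]
0.26
shift [-0.0009  0.004   0.0556] turn [-0.0447 -0.0002  0.0003]
0.28
shift [-0.0009  0.0052  0.0634] turn [-0.051  -0.0002  0.0003]
0.3
shift [-0.0009  0.0065  0.0712] turn [-0.0574 -0.0002  0.0003]
```

View pics/w7.png

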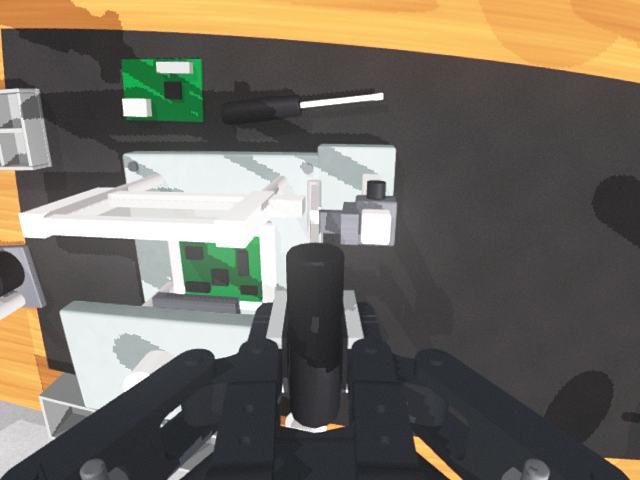

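At 0.12 rad there's still no side force. That is past the 0.08 rad stop, so the lip is inside the slot. Continuing.

```bash
python3 -m inch '[[15,0,0.0002,0.0082,-0.0065,0,0],[15,0,0.0006,0.0201,-0.016,0,0],[15,0,0.0014,0.0319,-0.0256,0,0],[15,0,0.0014,0.0319,-0.0256,0,0]]' && python3 -c "
from h import *
s=sensors.state();print(s['contact_force'],s['wrist_torque'],s['tool_pos'])
for l in [.2,.22,.24,.26,.28,.3]: print(l);gogrip(91,l,3,-2)"
```

```text
clock: 9.35
tool_pos: [463.5, -15.6, 327.9]
orientation: [0.774, 0.038, -0.03, -0.632]
contact_force: [4.1, -1.2, -7.2]
gripper_width: 17.8
[ 4.10919837 -1.24733599 -7.21283525] [ 0.13943373 -0.79588862  0.06107465] [463.46641699 -15.60654386 327.90496226]
0.2
shift [-0.0009 -0.0001 -0.0012] turn [ 0.0005 -0.      0.0003]
0.22
shift [-0.0009  0.      0.0067] turn [-0.0058 -0.      0.0003]
0.24
shift [-0.0009  0.0002  0.0146] turn [-0.0122 -0.      0.0003]
0.26
shift [-0.0009  0.0006  0.0225] turn [-0.0186 -0.      0.0003]
0.28
shift [-0.0009  0.0012  0.0304] turn [-0.0249 -0.      0.0003]
0.3
shift [-0.0009  0.0019  0.0383] turn [-0.0313 -0.      0.0003]
```

```bash
python3 -m inch '[[15,0,0,0.0067,-0.0058,0,0],[15,0,0.0002,0.0146,-0.0122,0,0],[15,0,0.0006,0.0225,-0.0186,0,0],[15,0,0.0009,0.0264,-0.0217,0,0],[15,0,0.0009,0.0264,-0.0217,0,0],[15,0,0.0009,0.0264,-0.0217,0,0]]' && python3 -c "
from h import *
s=sensors.state();print(s['contact_force'],s['wrist_torque'],s['tool_pos'])
cv2.imwrite('pics/w8.png',snapshot('wrist'));cv2.imwrite('pics/s8.png',snapshot('scene'))
a=cv2.imread('pics/s8.png')[200:440,60:380]; cv2.imwrite('pics/s8c.png',cv2.resize(a,None,fx=2.5,fy=2.5,interpolation=cv2.INTER_CUBIC))
for r in [91,85,80,78,76,74,72]: print(r);gogrip(r,.27,3,-2)"
```

```text
clock: 10.1
tool_pos: [462.3, -3.5, 324.9]
orientation: [0.794, 0.039, -0.029, -0.605]
contact_force: [4.9, -0.5, -6.9]
gripper_width: 18.2
[ 4.94765359 -0.54877157 -6.90992131] [ 0.40961604 -0.78563273  0.192901  ] [462.29458232  -3.51048323 324.88212695]
91
shift [-0.0009 -0.0002  0.0017] turn [-0.0005 -0.0004  0.0002]
85
shift [-0.0009  0.0113  0.0049] turn [-0.0005 -0.0004  0.0002]
80
shift [-0.0009  0.021   0.0075] turn [-0.0005 -0.0004  0.0002]
78
shift [-0.0009  0.0248  0.0086] turn [-0.0005 -0.0004  0.0002]
76
shift [-0.0009  0.0287  0.0097] turn [-0.0005 -0.0004  0.0002]
74
shift [-0.0009  0.0325  0.0107] turn [-0.0005 -0.0004  0.0002]
72
shift [-0.0009  0.0364  0.0118] turn [-0.0005 -0.0004  0.0002]
```

View pics/w8.png

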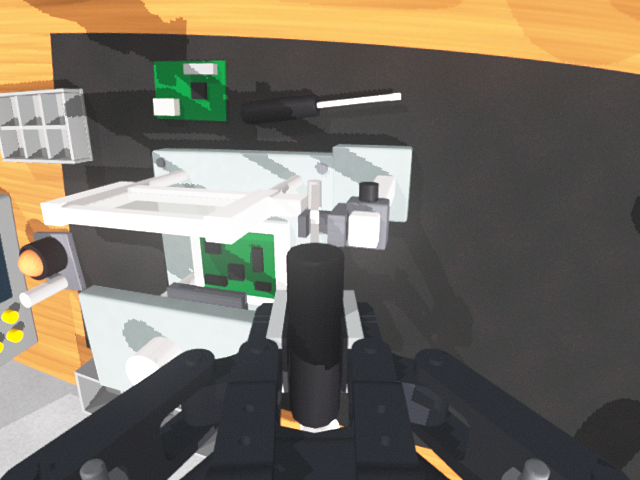

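View pics/s8c.png

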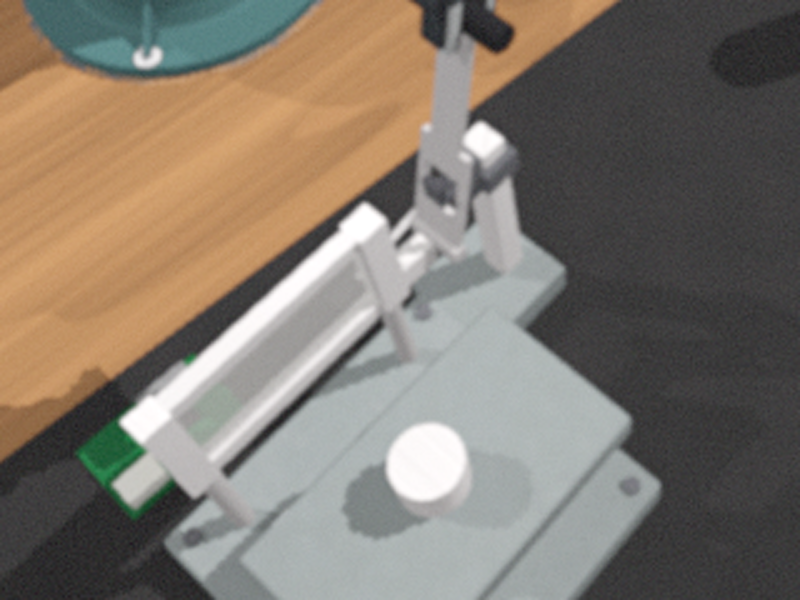

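The scene view shows the lip poking through the slot at crop (440,183), and in the wrist view it emerges at (303,222), left of the bar. I'll lower gently and feel for the load coming off.

```bash
python3 -m inch '[[15,0,0.004,0.0025,0,0,0],[15,0,0.008,0.0038,0,0,0],[15,0,0.0115,0.0049,0,0,0],[15,0,0.015,0.0058,0,0,0],[15,0,0.0185,0.0068,0,0,0],[15,0,0.021,0.0075,0,0,0],[15,0,0.021,0.0075,0,0,0]]' && python3 -c "
from h import *
s=sensors.state();print(s['contact_force'],s['wrist_torque'],s['tool_pos'])
for r in [80,78,76,74,72]: print(r);gogrip(r,.27,3,-2)"
```

```text
clock: 11.08
tool_pos: [462.2, -3.0, 313.6]
orientation: [0.794, 0.038, -0.029, -0.605]
contact_force: [4.7, -1.7, -6.6]
gripper_width: 18.3
[ 4.67247059 -1.69690785 -6.63881332] [ 0.12662277 -0.87040837  0.23308681] [462.23557858  -2.98824505 313.6064692 ]
80
shift [-0.0008 -0.0005  0.0003] turn [-0.0005 -0.0005  0.0001]
78
shift [-0.0009  0.0033  0.0014] turn [-0.0005 -0.0005  0.0001]
76
shift [-0.0009  0.0072  0.0024] turn [-0.0005 -0.0005  0.0001]
74
shift [-0.0009  0.011   0.0035] turn [-0.0005 -0.0005  0.0001]
72
shift [-0.0009  0.0149  0.0045] turn [-0.0005 -0.0005  0.0001]
```

```bash
python3 -m inch '[[15,0,0.002,0.001,0,0,0],[15,0,0.004,0.0016,0,0,0],[15,0,0.006,0.0021,0,0,0],[15,0,0.0072,0.0024,0,0,0],[15,0,0.0072,0.0024,0,0,0]]' && python3 -m inch '[[15,0,0.002,0.0005,0,0,0],[15,0,0.002,0.0005,0,0,0]]'
```

```text
clock: 11.7
tool_pos: [462.2, -2.8, 309.9]
orientation: [0.794, 0.038, -0.029, -0.605]
contact_force: [5.0, -1.3, -7.2]
gripper_width: 18.0
clock: 11.95
tool_pos: [462.3, -2.8, 309.3]
orientation: [0.795, 0.039, -0.028, -0.605]
contact_force: [2.7, -1.3, -0.8]
gripper_width: 18.0
```

```bash
python3 -m inch '[[15,0,0.002,0.0005,0,0,0],[15,0,0.002,0.0005,0,0,0]]'
```

```text
clock: 12.2
tool_pos: [462.4, -2.8, 309.0]
orientation: [0.795, 0.039, -0.028, -0.605]
contact_force: [0.7, 0.7, 11.0]
gripper_width: 18.2
```

The load went from -7.2 N to +11 N at z≈309, where my visual estimate put the notch floor (about 183). I'll ease the push off and look.

```bash
python3 -m inch '[[15,0,-0.001,-0.0003,0,0,0],[15,0,-0.0015,-0.0004,0,0,0]]' && python3 -c "
from h import *
cv2.imwrite('pics/s9.png',snapshot('scene'));cv2.imwrite('pics/w9.png',snapshot('wrist'))
a=cv2.imread('pics/s9.png')[220:340,180:340]; a=cv2.resize(a,None,fx=4,fy=4,interpolation=cv2.INTER_CUBIC)
b=cv2.imread('pics/w9.png')[140:300,240:440]; cv2.imwrite('pics/s9c.png',a);cv2.imwrite('pics/w9c.png',cv2.resize(b,None,fx=3,fy=3,interpolation=cv2.INTER_CUBIC))"
```

```text
clock: 12.45
tool_pos: [462.3, -2.8, 309.1]
orientation: [0.795, 0.039, -0.028, -0.605]
contact_force: [1.7, -0.5, 3.6]
gripper_width: 18.4
```

View pics/s9c.png

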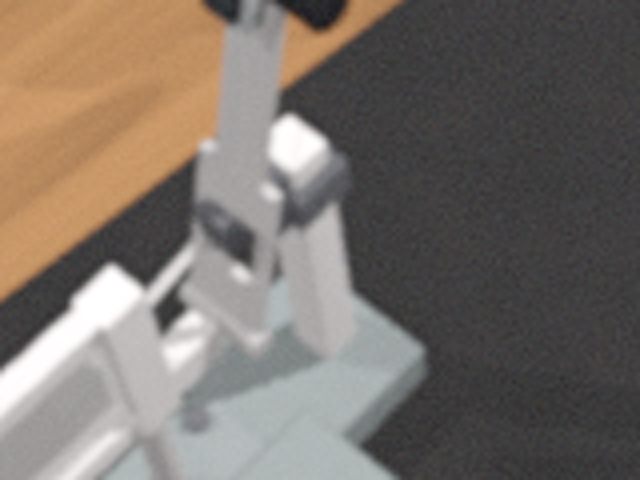

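View pics/w9c.png

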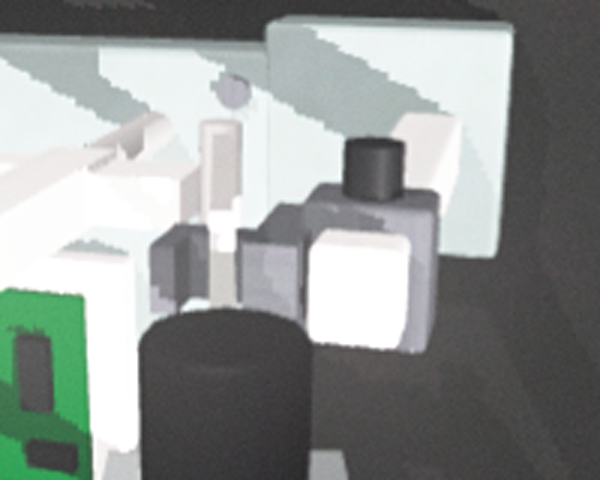

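The lip shows on the near side of the slot, and the cross-piece sits between the lip at crop (180,270) and the back plate at (270,270). It's seated, so I'll release slowly.

```bash
python3 -m inch '[[19,0,0,0,0,0,0],[21,0,0,0,0,0,0],[23,0,0,0,0,0,0],[26,0,0,0,0,0,0],[30,0,0,0,0,0,0],[30,0,0,0,0,0,0]]' 20 && python3 -c "
from h import *
cv2.imwrite('pics/s10.png',snapshot('scene'));cv2.imwrite('pics/w10.png',snapshot('wrist'))
a=cv2.imread('pics/s10.png')[200:440,60:380]; a=cv2.resize(a,None,fx=2.5,fy=2.5,interpolation=cv2.INTER_CUBIC);cv2.imwrite('pics/s10c.png',a)"
```

```text
clock: 13.3
tool_pos: [462.2, -2.7, 308.7]
orientation: [0.794, 0.038, -0.029, -0.606]
contact_force: [0.4, 0.7, -0.7]
gripper_width: 30.3
```

View pics/w10.png

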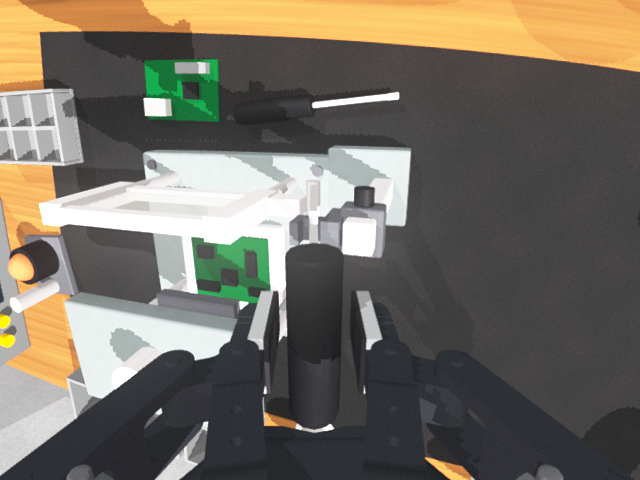

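View pics/s10c.png

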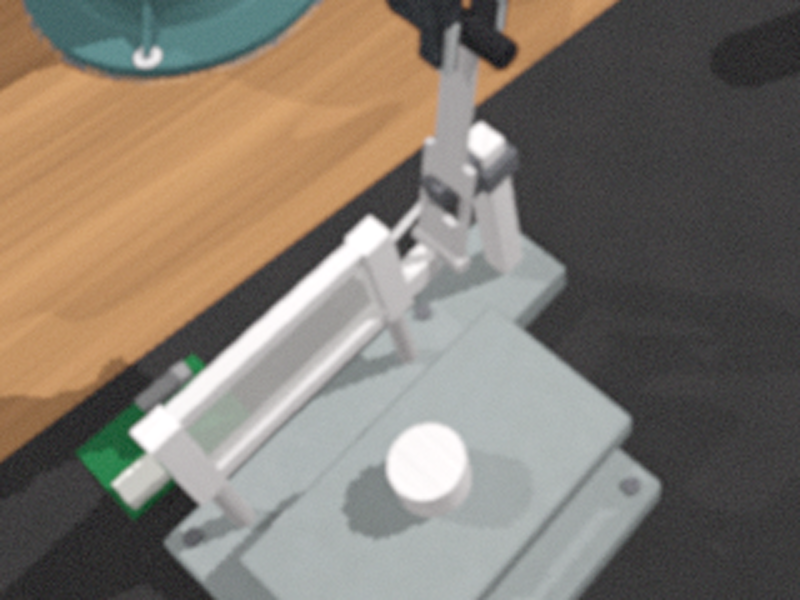

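The pads are clear on both sides of the rod, and the guard hasn't moved. I'll retract along the bar axis.

```bash
python3 -m inch '[[45,0,0,0,0,0,0],[50,0,-0.03,0,0,0,0],[50,0,-0.07,0,0,0,0],[50,0,-0.14,0,0,0,0],[50,0,-0.2,0,0,0,0],[50,0,-0.25,0,0,0,0],[50,0,-0.25,0,0,0,0],[50,0,-0.25,0,0,0,0]]' && python3 -m inch '[[50,0,0,0,0,0,0],[50,0,0,0,0,0,0],[50,0,0,0,0,0,0],[50,0,0,0,0,0,0],[50,0,0,0,0,0,0],[50,0,0,0,0,0,0],[50,0,0,0,0,0,0],[50,0,0,0,0,0,0]]' && python3 -c "
from h import *
cv2.imwrite('pics/s11.png',snapshot('scene'));cv2.imwrite('pics/w11.png',snapshot('wrist'))
a=cv2.imread('pics/s11.png')[200:440,60:380]; a=cv2.resize(a,None,fx=2.5,fy=2.5,interpolation=cv2.INTER_CUBIC);cv2.imwrite('pics/s11c.png',a)"
```

```text
clock: 14.4
tool_pos: [458.9, 30.2, 428.5]
orientation: [0.794, 0.038, -0.029, -0.606]
contact_force: [0.6, 0.8, -0.4]
gripper_width: 50.0
clock: 15.4
tool_pos: [458.9, 30.3, 429.3]
orientation: [0.794, 0.038, -0.029, -0.606]
contact_force: [0.4, -0.6, 0.0]
gripper_width: 50.2
```

View pics/w11.png

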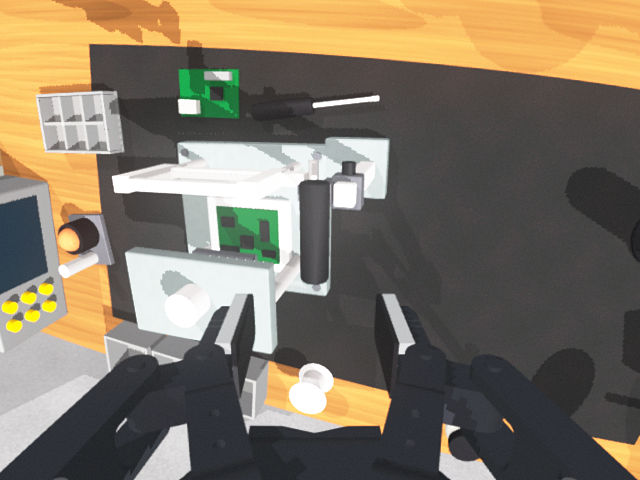

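View pics/s11c.png

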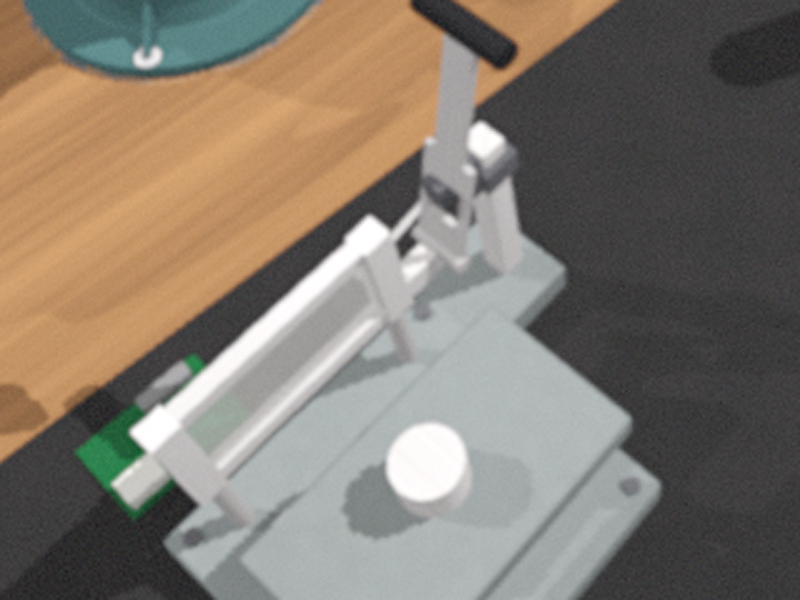

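The guard hangs by itself with the bar on the catch at crop (440,190), the gripper is well clear, and the board, driver and radio haven't moved.

```bash
python3 -c "
from rig import job
print(job.sign_off())"
```

```text
the job is handed in; nothing more can be done
None
```

The guard now hangs on the catch by its hold-up bar, the gripper has let go, and the job is handed in. It took about 15 s of the 67 s allowed.

- **Lift and hook:** I gripped the rod with the tool tilted along the bar and raised the guard about 91 mm, carrying 6 to 7 N. I then leaned the bar to 0.27 rad; no side force appeared as it passed the lip.
- **Setting down:** I lowered the guard in small steps. The weight came off near TCP z = 309 mm, which puts the notch floor at about 183 mm, where the images had put it. The most I pressed down was 11 N, and I eased that off before opening the fingers slowly.
- **Last checks:** The contact force read about zero. The camera pictures just before release showed the cross-piece between the lip and the back plate. The pictures after I backed away, a second of waiting later, showed the guard still at its raised height. The board and screwdriver look unmoved by eye; the radio is mostly out of frame in the last pictures, but the arm never went near it.
- **Disagreements:** The overhead and scene cameras differed from the wrist views by up to about 4 pixels, and the first two-camera fit put the post top about 12 mm too low. I therefore relied on the wrist views and on feel. A sideways pull of up to 5 N on the tool along the press's x appeared during the lift and was gone after release.

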